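# Stow the pin vice in the push-latch case

### The job

Press the lid of the wooden case gently to release its push latch and let it spring open, lay the steel pin vice inside, then close the lid and press it again until it latches and stays shut. Never push on the case harder than 20 N, and leave everything else on the desk where it is.

Things in the scene. Friction and masses are not known exactly. Their poses are not given: they have to be found in the camera images.
- case: Low plywood case with a hinged lid, 160 (x) x 180 (y) x 58 mm high, fixed to the desk; walls and floor 6 mm thick, inside 148 x 168 mm. Origin: centre of its underside; its -x side is the front (towards the robot), its +x side has the hinge.
- lid (a joint): Hinge angle of the lid, rad. 0: latched shut, level; below 0: pressed in; about 1.65: fully open, just past upright. A spring always drives it open (about 5 N at the press spot when shut, 2 to 3 N when open), so once free it swings up by itself in about 2 s and never stays half shut. Damping adds about 3 N at the press spot per 0.1 m/s.
- press_spot (a point): Centre of a 24 mm steel ring in the lid's upper face: where to press. 107 mm from the hinge line, 35 mm in front of the case's centre; moves with the lid; 64 mm above the desk when latched. z axis normal to the lid (up when shut). The lid is a plate 140 (x) x 164 (y) x 8 mm inside the rim, its top 6 mm above the rim when latched.
- latch (a point): Push latch: top centre of a black housing at the middle of the front wall inside, 28 (x) x 36 x 40 mm high. Pressing the lid in until it bottoms, then letting go, frees a latched lid and latches an open one; a half press may do nothing. It bottoms 3.5 to 13.5 mm below latched level at the press spot, unseen and different each time: the force climbs steeply from 5-6 N past 10 N. Over 20 N breaks it.
- hinge_line (a point): Middle of the lid's hinge line, fixed to the case 72 mm behind (+x) its centre and 60 mm above the desk; the line runs along the case's y axis. The lid is hinged here at half its thickness (its outer face is 4 mm from the hinge axis) and reaches 142 mm from it.
- tray (a point): Centre of the inner floor of the case, 6 mm above the desk.
- vice_mid (a point): Middle of the pin vice's barrel, half-way up: 6 mm above the black mat it lies on, whose top is 3 mm above the desk. Slim steel hand tool lying along its own x axis, 93 mm long (43 mm to the round tail disc at -x, 50 mm to the conical nose at +x) and 12 mm thick, ringed barrel between two faceted collars; about 40 g, loose. Grip it across the barrel (along its y axis).
- flat_file: Flat metal file 130 x 16 x 4 mm lying on the same mat, origin at the centre of its underside; leave it alone. It and the pin vice may lie in either place.
- brush_rest: White ceramic notched bar, 30 x 100 x 22 mm, origin under its centre; leave alone.
- thinner: Sealed amber glass bottle, 60 mm wide, 140 mm high, origin under its centre; leave alone.
- paint_jar_a: Small glass paint jar, 38 mm wide, 45 mm high, origin under its centre; leave alone.
- paint_jar_b: Small glass paint jar like the other, beyond the case's left side; leave alone.
- water_cup: White ceramic cup, 72 mm wide, 80 mm high, origin under its centre; leave alone.
- palette: White ceramic palette slab 90 x 120 x 12 mm, origin under its centre; leave alone.
Things that resemble listed ones, but are neither listed nor needed, are in the scene too. Leave any pink look-alike of the part that bears vice_mid alone. Of the things shaped like the case, the plywood one is meant.

How it is judged (in metres and radians):
On the way, in this order (a step that is already met when the one before it is completed fails the run):
1. the latch is released and the lid stands open (value of joint lid above 1.3 rad), for 0.2 s.
2. the pin vice lies inside the case and the lid is still open (value of joint lid above 1 rad and x of vice_mid in the frame of case between -0.074 and 0.074 m and y of vice_mid in the frame of case between -0.084 and 0.084 m and z of vice_mid in the frame of case below 0.03 m), for 0.2 s.
At the end, for the whole second after the job is handed in: The lid is latched shut by itself (hinge angle between -0.03 and 0.05 rad) with the pin vice inside the case, its centre within the walls and less than 30 mm above the desk (value of joint lid between -0.03 and 0.05 rad and x of vice_mid in the frame of case between -0.074 and 0.074 m and y of vice_mid in the frame of case between -0.084 and 0.084 m and z of vice_mid in the frame of case below 0.03 m); the robot touches nothing.
It fails at once if the case or its lid is pushed with more than 20 N (contact force between any of the fingers, the arm and case above 20 N).
It fails at once if another thing on the desk is moved by more than 20 mm (distance of any of flat_file, brush_rest, thinner, paint_jar_a, paint_jar_b, water_cup, palette from where it was at the start of the episode above 0.02 m).
It also fails if it takes over 72 s, if anything falls off the work surface, if the arm or the gripper's body presses on something with over 40 N, if the wrist force passes 120 N, or if a joint passes its speed limit or range.

### The arm

A 6-joint arm with a two-finger parallel gripper is mounted at the origin on the work surface. World frame = base frame: x ahead of the robot, y to its left, z up, the work surface at z = 0. Lengths are in m, angles in degrees, forces in N, time in s.
With the tool pointing down it reaches from about 0.275 to 0.875 m from the base axis. Payload 12.5 kg.
Tool frame: the origin (TCP) lies on the centre line of the jaws, within the pads' length; the fingertips stand 8 mm ahead of it and the grasp point (between the pads) lies 11 mm behind it; y points along the fingers, z is the direction in which the jaws open and shut, and the axes are right-handed (so a half turn about y gives the same grasp; the last joint's range is limited). The gripper opens to 85 mm and grips with 20 to 120 N. Pads are 22 mm wide; open, the fingers measure 114 mm over their backs; the gripper's body (76 mm by 85 mm) begins 54 mm behind the grasp point. The pads swing forward as they close: fully open they stand 13 mm farther back than shut.
Start: joints at [-70.05, 20.094, 94.641, -0, 65.266, -4.847], TCP at [0.231, -0.499, 0.239] pointing down, gripper open.
Joint ranges: [-157.81, 157.81], [-45, 120.19], [0.68, 151.7], [-89.99, 269.99], [4.06, 180], [-164.3, 164.3]. Speed limits (degrees/s): [127.2, 127.2, 159.86, 180, 180, 180].

### API

Orientations are given as [roll, pitch, yaw] about the fixed x, y, z axes, in that order (R = Rz(yaw) Ry(pitch) Rx(roll)).
In Python, from plant import robot, imaging, sign_off, finder gives the robot as it stands.
- The arm moves only by the shell command python3 -m creep 'ROWS'. ROWS is JSON, a list of rows, each an object with "delta_rot": the turn, a rotation vector about the tool's x, y, z in degrees, a list of three; "translation": the shift along the tool's x, y, z in mm, a list of three; "fingers": the closure, from 0 (fully open) to 1 (shut). In form: [{"delta_rot": [wx, wy, wz], "translation": [tx, ty, tz], "fingers": fingers}, ...]. A call has 1 to 12 rows; each row shifts and turns the commanded pose from where the row before left it, along the tool's axes as they then stand; what a row does not reach is not made up. A row lasts 1/12 s, in which the tool goes at most 41.7 mm and 7.16 degrees, less where a joint would pass 70% of its speed; a pose out of reach is approached as far as the arm can. A call with a gripper value outside its range is refused whole. The fingers move at their own pace and stop on an object; the grip force is fixed at half the most. Time passes only in rows, so rows that do not move let the fingers close. It gives the time, the measured TCP pose, the force and the opening at its end, in the units of the state.
- robot.get_state(): the state, without advancing time (a new reading comes with each control period).
- imaging.capture(name): name is "side" or "top"; returns (picture, depth): 420x560x3 uint8, blue, green, red; 420x560 float32, m along the optical axis (not along the pixel's ray), 0 where there is no reading.
- imaging.calibration(name): a dict with "fov_y" (degrees; the focal length in pixels is half the picture's height over the tangent of half this angle, whatever the lens; pixels are square), "cx", "cy" (the principal point, pixels), "dist" ([k1, k2, p1, p2, k3] as OpenCV has them; the pictures are not rectified), "world_from_camera" (4x4, takes a point from camera to world coordinates). Camera axes: x right, y down, z forward; pixel columns grow to the right and rows downward; lengths in m; the calibration is good to about 2 mm. A picture is of the moment at which its call begins. calibration takes no time and is no camera call.
- sign_off(): hands the job in, once; it reports no verdict.
Trained networks look in the newest picture that a camera, given by its name, has taken for a name from the list of things; names that differ only in an ending like _2 or _b are one class to them, and where a whole thing is asked for, a point or a joint stands for the part that bears it (a point fixed in the world has none). Each returns a list of dicts, best first, with "score" (0 to 1); they miss things now and then, are a little off and sometimes report something else, mostly with a low value. They report only what shows in the picture. A call takes as long as a camera call. They do not tell look-alikes from the thing itself.
- finder.cut_out(name, camera): "pixels" (420x560 bool, what is visible of it).
- finder.spot_point(name, camera): "at" ([x, y, z] in m, in the coordinates of the camera as it stood for that picture, good to about 4 mm: a listed point, or the origin of a listed thing).
The state is a dict: "time": time; "joints": joint angles; "joint_vel": joint speeds; "joint_torque": joint torques, N m; "tool_pos": TCP position; "orientation": TCP orientation; "ft_force": force on the tool from outside, world axes, zero at the start; "ft_torque": the same for the moment, N m; "grip_width": finger opening in m.
Only numpy, scipy, OpenCV 4.12 (cv2) and the standard library are available. Lean on these libraries where they do the work, as an engineer would, in place of code of your own. Each camera call takes 0.05 s, during which the arm holds its last target.

## Working session

There is one attempt and no reset: what is moved stays moved. The work goes in short steps, Python scripts to look and compute and a shell command to move; the robot and the scene stay as the last step left them, time stands still between calls to the robot, and variables do not carry over. Pictures are saved under pics/ and viewed, and the job is handed in when it is done.

```bash
ls; mkdir -p pics; cat > h.py <<'E'
import numpy as np, cv2, json
from plant import robot, imaging, finder
def cap(cam,name=None):
    p,d=imaging.capture(cam)
    if name: cv2.imwrite(f'pics/{name}.png',p)
    return p,d
def K(cam,shape=(420,560)):
    c=imaging.calibration(cam); f=shape[0]/2/np.tan(np.radians(c['fov_y'])/2)
    return np.array([[f,0,c['cx']],[0,f,c['cy']],[0,0,1]]),np.array(c['dist'],float),np.array(c['world_from_camera'])
def w(cam,uv,z):
    k,ds,T=K(cam); uv=np.array(uv,float).reshape(-1,1,2); z=np.array(z,float).ravel()
    n=cv2.undistortPoints(uv,k,ds).reshape(-1,2)
    P=np.c_[n*z[:,None],z]
    return P@T[:3,:3].T+T[:3,3]
def cam2w(cam,p):
    T=K(cam)[2]; return T[:3,:3]@np.array(p)+T[:3,3]
def px(cam,P):
    k,ds,T=K(cam); Ti=np.linalg.inv(T)
    return cv2.projectPoints(np.array(P,float).reshape(-1,1,3),cv2.Rodrigues(Ti[:3,:3])[0],Ti[:3,3],k,ds)[0].reshape(-1,2)
E
python3 - <<'E'
from h import *
np.set_printoptions(precision=4,suppress=True)
for c in ('side','top'):
    cap(c,c+'0'); print(c,K(c)[2])
    for n in ('case','press_spot','hinge_line','vice_mid','flat_file','tray'):
        for r in finder.spot_point(n,c)[:4]: print(n,round(r['score'],2),cam2w(c,r['at']))
s=robot.get_state(); print(s)
E
```

```text
pics
side [[ 0.7718 -0.3384  0.5384 -0.1066]
 [-0.6357 -0.3887  0.667  -0.7141]
 [-0.0164 -0.857  -0.515   0.6595]
 [ 0.      0.      0.      1.    ]]
case 0.63 [0.5011 0.1408 0.0027]
case 0.57 [ 0.2517  0.232  -0.0011]
press_spot 0.68 [ 0.6769 -0.0474  0.    ]
press_spot 0.64 [0.4621 0.1382 0.0634]
press_spot 0.59 [0.2203 0.2234 0.0657]
hinge_line 0.56 [0.5685 0.1422 0.0618]
hinge_line 0.56 [0.3217 0.2412 0.065 ]
hinge_line 0.49 [0.4371 0.1358 0.0417]
vice_mid 0.69 [ 0.2666 -0.2413  0.0058]
vice_mid 0.47 [ 0.4527 -0.0787  0.0053]
flat_file 0.66 [ 0.6378 -0.4072  0.    ]
flat_file 0.61 [ 0.4655 -0.2288  0.0041]
tray 0.75 [0.2502 0.231  0.006 ]
tray 0.64 [0.4933 0.1425 0.0057]
top [[-0.0062 -0.9933  0.1151  0.3501]
 [-0.9999  0.0048 -0.0127  0.0296]
 [ 0.0121 -0.1152 -0.9933  1.3454]
 [ 0.      0.      0.      1.    ]]
case 0.83 [ 0.2514  0.2277 -0.0008]
case 0.71 [0.4993 0.1432 0.0008]
press_spot 0.58 [0.2148 0.2272 0.0653]
hinge_line 0.81 [0.321  0.2372 0.0612]
hinge_line 0.75 [0.5689 0.1465 0.0601]
vice_mid 0.73 [0.3689 0.4354 0.0009]
vice_mid 0.6 [ 0.45   -0.0841  0.0101]
vice_mid 0.55 [ 0.26  -0.24   0.005]
vice_mid 0.37 [0.4364 0.1318 0.0403]
flat_file 0.74 [ 0.47   -0.2331  0.0081]
{'time': 0.7, 'joints': array([-70.0499,  20.0936,  94.6425,  -0.0001,  65.2684,  -4.8481]), 'joint_vel': array([-0.0992, -0.0255, -0.0761,  0.0184, -0.0518, -0.0701]), 'joint_torque': array([ -0.0006, -50.5948, -29.1613,  -0.0001,   0.0005,   0.    ]), 'tool_pos': array([ 0.2307, -0.4992,  0.2393]), 'orientation': array([ -90.0045,    0.0003, -155.2018]), 'ft_force': array([-0.6241,  0.3016,  0.5422]), 'ft_torque': array([0.0059, 0.0187, 0.0208]), 'grip_width': 0.0856077292882956}
```

View pics/side0.png

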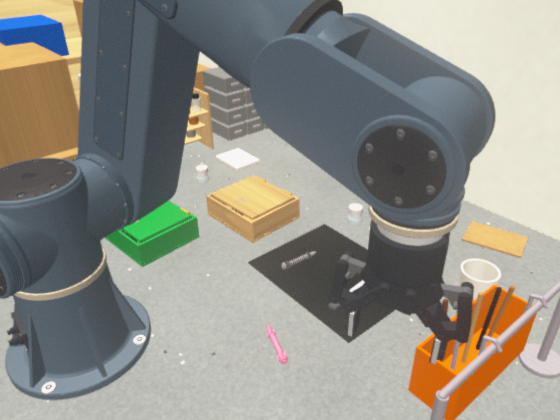

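View pics/top0.png

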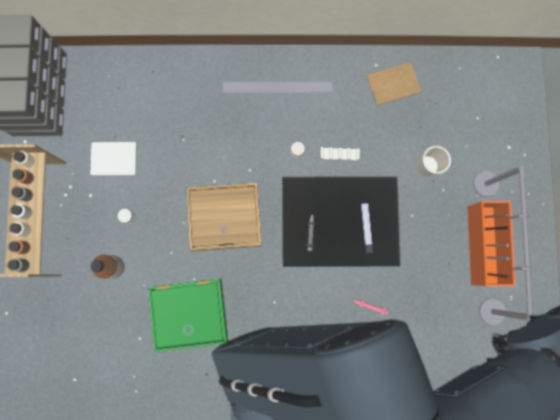

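```bash
python3 - <<'E'
from h import *
np.set_printoptions(precision=4,suppress=True)
p,d=cap('top')
def best(n,c,near):
    out=[]
    for r in finder.cut_out(n,c):
        m=r['pixels']; v,u=np.nonzero(m); out.append((np.hypot(u.mean()-near[0],v.mean()-near[1]),r['score'],m))
    return min(out,key=lambda t:t[0])
dc,s,m=best('vice_mid','top',(311,232)); v,u=np.nonzero(m); print('vice',dc,s,len(u))
k=d[m]; P=w('top',np.c_[u,v],d[v,u]); print(np.median(P,0),P.min(0),P.max(0))
c=P[:,:2].mean(0); U,S,V=np.linalg.svd(P[:,:2]-c); t=(P[:,:2]-c)@V[0]
print('axis',V[0],np.degrees(np.arctan2(V[0,1],V[0,0])),t.min(),t.max(),c, c+V[0]*t.min(),c+V[0]*t.max())
dc,s,m=best('case','top',(223,215)); v,u=np.nonzero(m); print('case',dc,s,len(u))
P=w('top',np.c_[u,v],d[v,u]); q=P[P[:,2]>0.045]
print(np.percentile(q[:,2],[5,25,50,75,95]))
b=cv2.minAreaRect(q[:,:2].astype(np.float32)); print(b)
# lid only
l=q[q[:,2]>0.0605]; print('lid',cv2.minAreaRect(l[:,:2].astype(np.float32)),len(l))
a=cv2.resize(p[175:260,170:420],None,fx=3.2,fy=3.2,interpolation=cv2.INTER_CUBIC); cv2.imwrite('pics/zt.png',a)
p,d2=cap('side'); cv2.imwrite('pics/zs.png',cv2.resize(p[160:310,190:400],None,fx=3.5,fy=3.5,interpolation=cv2.INTER_CUBIC))
for n in ('vice_mid','press_spot','case','hinge_line'):
  for c in ('top','side'):
    if c=='top': continue
    for r in finder.spot_point(n,c)[:3]: print(n,r['score'],cam2w(c,r['at']))
E
```

```text
vice 2.533925515745724 0.71 161
[ 0.4502 -0.083   0.0142] [ 0.3501 -0.0937  0.0044] [0.5    0.0296 1.3454]
axis [-0.9834  0.1817] 169.53144453597886 -0.048820039934378646 0.11994698984922354 [ 0.4514 -0.0825] [ 0.4994 -0.0914] [ 0.3334 -0.0607]
case 1.5959960969725717 0.69 4466
[0.0562 0.0615 0.0637 0.0657 0.0684]
((0.4609036147594452, 0.13299086689949036), (0.23523610830307007, 0.1911161243915558), 3.931300163269043)
lid ((0.4600631594657898, 0.1320464313030243), (0.23311948776245117, 0.18972855806350708), 3.8375656604766846) 3486
vice_mid 0.79 [ 0.2655 -0.2414  0.0051]
vice_mid 0.72 [ 0.457  -0.08    0.0031]
press_spot 0.9 [0.4645 0.1392 0.0619]
press_spot 0.56 [0.2188 0.224  0.0675]
press_spot 0.29 [0.4992 0.397  0.0088]
case 0.94 [0.4984 0.1373 0.0019]
case 0.7 [ 0.251   0.2354 -0.0022]
hinge_line 0.61 [0.5692 0.1432 0.0579]
hinge_line 0.59 [0.3193 0.2406 0.0632]
```

View pics/zt.png

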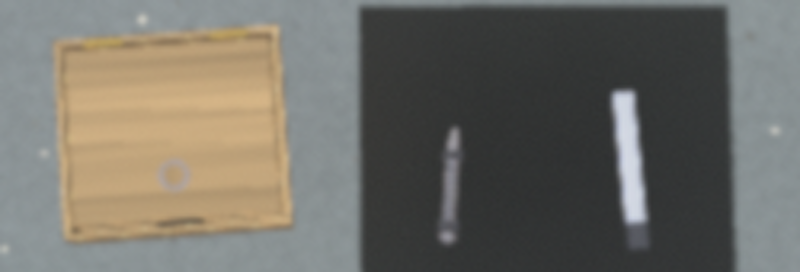

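View pics/zs.png

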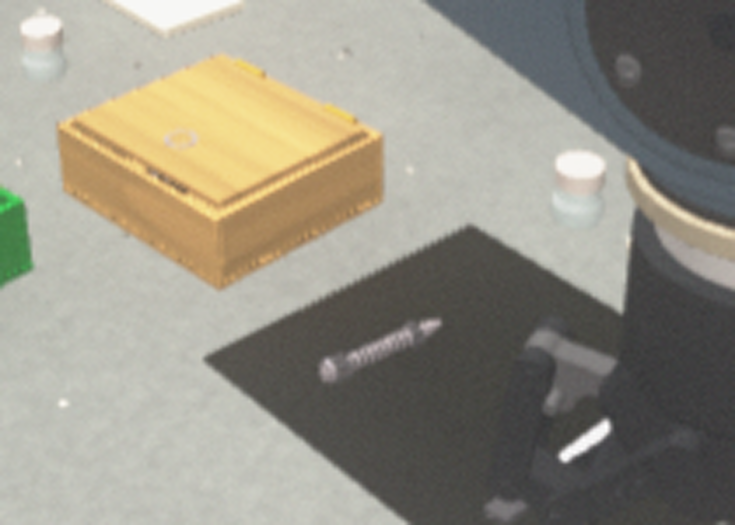

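Top view: the plywood case is at (223,215) and its press ring at about (224,230). The green case at (187,315) is a look-alike. The steel pin vice on the mat is at (311,232), nose up in the image, and the file is at (367,228). The pink look-alike at (371,306) stays untouched. The crops confirm the wooden case and the steel vice.

```bash
cat >> h.py <<'E'
def onz(cam,uv,z):
    k,ds,T=K(cam); n=cv2.undistortPoints(np.array(uv,float).reshape(-1,1,2),k,ds).reshape(-1,2)
    r=np.c_[n,np.ones(len(n))]@T[:3,:3].T; return T[:3,3]+r*((z-T[2,3])/r[:,2])[:,None]
E
python3 - <<'E'
from h import *
np.set_printoptions(precision=4,suppress=True)
t=lambda a:np.array(a)/3.2+[170,175]-0.34
s=lambda a:np.array(a)/3.5+[190,160]-0.36
C=onz('top',t([(55,40),(277,26),(292,226),(66,240)]),.058); print(C,C.mean(0)); 
for i in range(4):
    e=C[(i+1)%4]-C[i]; print(np.linalg.norm(e),np.degrees(np.arctan2(e[1],e[0])))
S=onz('side',s([(58,124),(217,216),(383,133)]),.058); print('side corners',S)
for i in range(2):
    e=S[i+1]-S[i]; print(np.linalg.norm(e),np.degrees(np.arctan2(e[1],e[0])))
print('side mid of diag',(S[0]+S[2])/2)
print('ring',onz('top',t([(173,175)]),.064),onz('side',s([(181,139)]),.064))
V=onz('top',t([(447,238),(456,127)]),.009); print('vice top tail,nose',V, V.mean(0)); 
e=V[1]-V[0];print(np.linalg.norm(e),np.degrees(np.arctan2(e[1],e[0])))
V=onz('side',s([(325,371),(440,322)]),.009); print('vice side tail,nose',V,V.mean(0))
e=V[1]-V[0];print(np.linalg.norm(e),np.degrees(np.arctan2(e[1],e[0])))
E
```

```text
[[0.5709 0.2338 0.058 ]
 [0.5814 0.0569 0.058 ]
 [0.4217 0.0454 0.058 ]
 [0.4116 0.2231 0.058 ]] [0.4964 0.1398 0.058 ]
0.1772610066171732 -86.60487122846408
0.16005713565739868 -175.90391969619023
0.17791968417250814 93.25729985011318
0.15962245359390134 3.861732114260852
side corners [[0.4141 0.2259 0.058 ]
 [0.4282 0.0495 0.058 ]
 [0.585  0.0593 0.058 ]]
0.17689544473663302 -85.4485330745443
0.15713739317104733 3.581411192322156
side mid of diag [0.4996 0.1426 0.058 ]
ring [[0.4619 0.1387 0.064 ]] [[0.4639 0.1399 0.064 ]]
vice top tail,nose [[ 0.4139 -0.0806  0.009 ]
 [ 0.5052 -0.0893  0.009 ]] [ 0.4596 -0.0849  0.009 ]
0.09171181754206455 -5.449438380262418
vice side tail,nose [[ 0.416  -0.0766  0.009 ]
 [ 0.5059 -0.0862  0.009 ]] [ 0.4609 -0.0814  0.009 ]
0.09040878369003053 -6.122766836513985
```

```bash
cat >> h.py <<'E'
from scipy.spatial.transform import Rotation as Rn
def todo(target,yaw=None,n=12):
    s=robot.get_state(); R=Rn.from_euler('xyz',s['orientation'],degrees=True)
    print('t',round(s['time'],2),'pos',s['tool_pos'].round(4),'ori',s['orientation'].round(2),'w',round(s['grip_width'],4),'f',s['ft_force'].round(2))
    if yaw is not None:
        R2=Rn.from_euler('xyz',[-90,0,yaw],degrees=True); print('rot tool',(R.inv()*R2).as_rotvec(degrees=True).round(2)); R=R2
    d=R.inv().apply(np.array(target)-s['tool_pos'])*1000
    print('trans mm after rot',d.round(1),'len',np.linalg.norm(d).round(1))
E
python3 -c "
from h import *
todo([.463,.1387,.13],-176.2)"
```

```text
t 1.1 pos [ 0.2307 -0.4993  0.2393] ori [ -90.    -0.  -155.2] w 0.0856 f [-0.66 -0.18  1.08]
rot tool [ 0. 21.  0.]
trans mm after rot [-274.1  109.3 -621.2] len 687.7
```

```bash
python3 -m creep '[{"delta_rot":[0,7,0],"translation":[0,0,0],"fingers":1},{"delta_rot":[0,7,0],"translation":[0,0,0],"fingers":1},{"delta_rot":[0,7,0],"translation":[0,0,0],"fingers":1},{"delta_rot":[0,0,0],"translation":[-15.2,0,-34.5],"fingers":1},{"delta_rot":[0,0,0],"translation":[-15.2,0,-34.5],"fingers":1},{"delta_rot":[0,0,0],"translation":[-15.2,0,-34.5],"fingers":1},{"delta_rot":[0,0,0],"translation":[-15.2,0,-34.5],"fingers":1},{"delta_rot":[0,0,0],"translation":[-15.2,0,-34.5],"fingers":1},{"delta_rot":[0,0,0],"translation":[-15.2,0,-34.5],"fingers":1},{"delta_rot":[0,0,0],"translation":[-15.2,0,-34.5],"fingers":1},{"delta_rot":[0,0,0],"translation":[-15.2,0,-34.5],"fingers":1},{"delta_rot":[0,0,0],"translation":[-15.2,0,-34.5],"fingers":1}]'
python3 -m creep '[{"delta_rot":[0,0,0],"translation":[-15.2,0,-34.5],"fingers":1},{"delta_rot":[0,0,0],"translation":[-15.2,0,-34.5],"fingers":1},{"delta_rot":[0,0,0],"translation":[-15.2,0,-34.5],"fingers":1},{"delta_rot":[0,0,0],"translation":[-15.2,0,-34.5],"fingers":1},{"delta_rot":[0,0,0],"translation":[-15.2,0,-34.5],"fingers":1},{"delta_rot":[0,0,0],"translation":[-15.2,0,-34.5],"fingers":1},{"delta_rot":[0,0,0],"translation":[-15.2,0,-34.5],"fingers":1},{"delta_rot":[0,0,0],"translation":[-15.2,0,-34.5],"fingers":1},{"delta_rot":[0,0,0],"translation":[-15.2,0,-34.5],"fingers":1}]'
python3 -c "
from h import *
todo([.463,.1387,.085],-176.2)"
```

```text
time: 2.1
tool_pos: [0.3468, -0.1787, 0.2395]
orientation: [-90.0, 0.0, -176.2]
ft_force: [1.5, -0.9, -0.2]
grip_width: -0.0003
time: 2.85
tool_pos: [0.4628, 0.1406, 0.2394]
orientation: [-90.0, 0.0, -176.2]
ft_force: [0.7, -1.5, 0.5]
grip_width: 0.0002
t 2.85 pos [0.4628 0.1406 0.2394] ori [-9.0000e+01  3.0000e-02 -1.7619e+02] w 0.0002 f [ 0.75 -1.5   0.49]
rot tool [ 0.    0.01 -0.03]
trans mm after rot [ -0.  154.4   1.9] len 154.4
```

```bash
python3 -m creep '[{"delta_rot":[0,0,0],"translation":[0,30,0],"fingers":1},{"delta_rot":[0,0,0],"translation":[0,40,0],"fingers":1},{"delta_rot":[0,0,0],"translation":[0,40,0],"fingers":1},{"delta_rot":[0,0,0],"translation":[0,28,0],"fingers":1},{"delta_rot":[0,0,0],"translation":[0,16,0],"fingers":1},{"delta_rot":[0,0,0],"translation":[0,4,0],"fingers":1},{"delta_rot":[0,0,0],"translation":[0,0,0],"fingers":1}]'
python3 - <<'E'
from h import *
p,d=cap('side'); cv2.imwrite('pics/z1.png',cv2.resize(p[100:310,150:400],None,fx=2.8,fy=2.8,interpolation=cv2.INTER_CUBIC))
todo([.463,.1387,.074],-176.2)
E
```

```text
time: 3.43
tool_pos: [0.4622, 0.1384, 0.0807]
orientation: [-90.0, -0.1, -176.2]
ft_force: [-0.8, 0.4, 0.8]
grip_width: -0.0001
t 3.48 pos [0.4629 0.1385 0.0818] ori [-9.000e+01  1.000e-02 -1.762e+02] w -0.0002 f [ 0.42 -0.05  1.53]
rot tool [ 0.   -0.   -0.01]
trans mm after rot [-0.1  7.8 -0.2] len 7.8
```

View pics/z1.png

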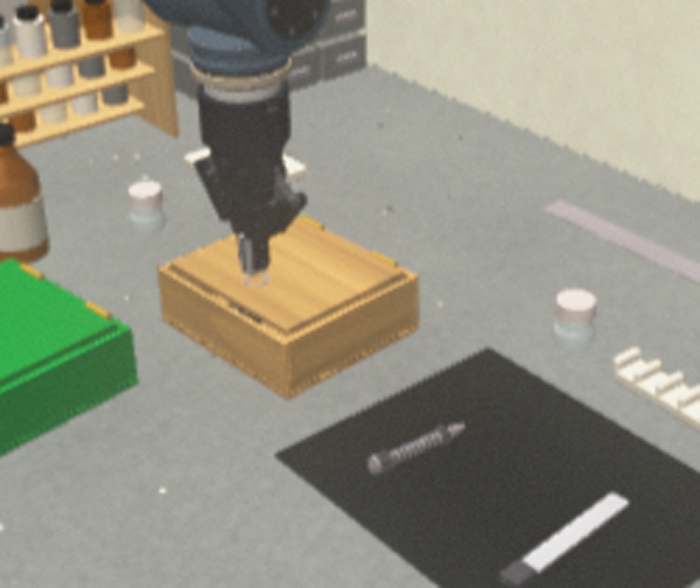

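The closed fingertips are at crop (256,275), directly above the ring. I'll press down slowly.

```bash
python3 -m creep '[{"delta_rot":[0,0,0],"translation":[0,3,0],"fingers":1},{"delta_rot":[0,0,0],"translation":[0,2,0],"fingers":1},{"delta_rot":[0,0,0],"translation":[0,2,0],"fingers":1},{"delta_rot":[0,0,0],"translation":[0,1,0],"fingers":1}]'
python3 -m creep '[{"delta_rot":[0,0,0],"translation":[0,1,0],"fingers":1},{"delta_rot":[0,0,0],"translation":[0,1,0],"fingers":1}]'
python3 -m creep '[{"delta_rot":[0,0,0],"translation":[0,1,0],"fingers":1},{"delta_rot":[0,0,0],"translation":[0,0.5,0],"fingers":1}]'
python3 -m creep '[{"delta_rot":[0,0,0],"translation":[0,0.7,0],"fingers":1},{"delta_rot":[0,0,0],"translation":[0,0.3,0],"fingers":1}]'
```

```text
time: 3.82
tool_pos: [0.4628, 0.1385, 0.0736]
orientation: [-90.0, 0.1, -176.2]
ft_force: [0.2, -0.7, -0.7]
grip_width: -0.0001
time: 3.98
tool_pos: [0.4627, 0.1385, 0.0716]
orientation: [-90.0, 0.0, -176.2]
ft_force: [-0.9, -0.8, 5.1]
grip_width: -0.0
time: 4.15
tool_pos: [0.4627, 0.1385, 0.07]
orientation: [-90.0, 0.0, -176.2]
ft_force: [-1.3, -0.1, 6.2]
grip_width: -0.0002
time: 4.32
tool_pos: [0.4627, 0.1385, 0.069]
orientation: [-90.0, 0.0, -176.2]
ft_force: [-1.3, -0.9, 5.2]
grip_width: 0.0001
```

```bash
for i in 1; do python3 -m creep '[{"delta_rot":[0,0,0],"translation":[0,0.5,0],"fingers":1}]'; done | grep -E "pos|force"
python3 -m creep '[{"delta_rot":[0,0,0],"translation":[0,0.5,0],"fingers":1}]' | grep -E "pos|force"
```

```text
tool_pos: [0.4627, 0.1385, 0.0686]
ft_force: [-1.3, 0.8, 5.6]
tool_pos: [0.4626, 0.1385, 0.0681]
ft_force: [-0.9, -0.4, 5.0]
```

```bash
python3 -m creep '[{"delta_rot":[0,0,0],"translation":[0,0.5,0],"fingers":1}]' | grep -E "pos|force"
```

```text
tool_pos: [0.4627, 0.1385, 0.0676]
ft_force: [-1.8, -1.1, 5.8]
```

```bash
python3 -m creep '[{"delta_rot":[0,0,0],"translation":[0,0.5,0],"fingers":1}]' | grep -E "pos|force"
```

```text
tool_pos: [0.4627, 0.1385, 0.0671]
ft_force: [-2.4, -0.6, 5.8]
```

```bash
python3 -m creep '[{"delta_rot":[0,0,0],"translation":[0,0.5,0],"fingers":1}]' | grep -E "pos|force"
```

```text
tool_pos: [0.4627, 0.1385, 0.0666]
ft_force: [-1.7, -0.0, 6.1]
```

```bash
python3 -m creep '[{"delta_rot":[0,0,0],"translation":[0,0.5,0],"fingers":1}]' | grep -E "pos|force"
```

```text
tool_pos: [0.4626, 0.1385, 0.0661]
ft_force: [-2.2, 1.0, 5.9]
```

```bash
python3 -m creep '[{"delta_rot":[0,0,0],"translation":[0,0.5,0],"fingers":1}]' | grep -E "pos|force"
```

```text
tool_pos: [0.4627, 0.1385, 0.0656]
ft_force: [-1.8, 0.0, 6.5]
```

```bash
python3 -m creep '[{"delta_rot":[0,0,0],"translation":[0,0.5,0],"fingers":1}]' | grep -E "pos|force"
```

```text
tool_pos: [0.4627, 0.1385, 0.0652]
ft_force: [-3.4, -0.6, 10.4]
```

```bash
python3 -m creep '[{"delta_rot":[0,0,0],"translation":[0,0.2,0],"fingers":1}]' | grep -E "pos|force"
```

```text
tool_pos: [0.4627, 0.1385, 0.0651]
ft_force: [-3.6, -0.9, 10.6]
```

```bash
python3 -m creep '[{"delta_rot":[0,0,0],"translation":[0,0.2,0],"fingers":1}]' | grep -E "pos|force"
```

```text
tool_pos: [0.4627, 0.1385, 0.065]
ft_force: [-3.9, -0.3, 13.9]
```

```bash
python3 -m creep '[{"delta_rot":[0,0,0],"translation":[0,-40,0],"fingers":1},{"delta_rot":[0,0,0],"translation":[0,-40,0],"fingers":1},{"delta_rot":[0,0,0],"translation":[0,-40,0],"fingers":1},{"delta_rot":[0,0,0],"translation":[0,-40,0],"fingers":1},{"delta_rot":[0,0,0],"translation":[0,-30,0],"fingers":1},{"delta_rot":[0,4.8,0],"translation":[0,0,0],"fingers":0.45},{"delta_rot":[0,4.8,0],"translation":[0,0,0],"fingers":0.45}]'
python3 - <<'E'
from h import *
p,d=cap('side'); cv2.imwrite('pics/z2.png',p)
todo([.458,-.0825,.10],174.2)
E
```

```text
time: 5.73
tool_pos: [0.4632, 0.1386, 0.2564]
orientation: [-90.1, 0.2, 174.0]
ft_force: [-0.7, -0.2, -0.4]
grip_width: 0.0234
t 5.78 pos [0.4628 0.1385 0.2553] ori [-9.0030e+01  1.1000e-01  1.7363e+02] w 0.0307 f [-0.42 -0.17  0.04]
rot tool [ 0.03 -0.57 -0.11]
trans mm after rot [-17.6 155.3 220.4] len 270.2
```

View pics/z2.png

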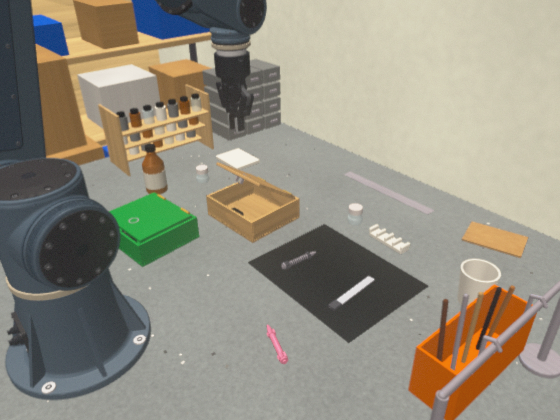

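The lid is released and swinging up, at side (255,185). Next I move over the vice.

```bash
python3 -m creep '[{"delta_rot":[0,0,0],"translation":[-2.9,0,36.7],"fingers":0.45},{"delta_rot":[0,0,0],"translation":[-2.9,0,36.7],"fingers":0.45},{"delta_rot":[0,0,0],"translation":[-2.9,0,36.7],"fingers":0.45},{"delta_rot":[0,0,0],"translation":[-2.9,0,36.7],"fingers":0.45},{"delta_rot":[0,0,0],"translation":[-2.9,0,36.7],"fingers":0.45},{"delta_rot":[0,0,0],"translation":[-2.9,0,36.7],"fingers":0.45},{"delta_rot":[0,0,0],"translation":[0,40,0],"fingers":0.45},{"delta_rot":[0,0,0],"translation":[0,40,0],"fingers":0.45},{"delta_rot":[0,0,0],"translation":[0,40,0],"fingers":0.45},{"delta_rot":[0,0,0],"translation":[0,40,0],"fingers":0.45},{"delta_rot":[0,0,0],"translation":[0,20,0],"fingers":0.45},{"delta_rot":[0,0,0],"translation":[0,0,0],"fingers":0.45}]'
python3 - <<'E'
from h import *
p,d=cap('side'); cv2.imwrite('pics/z3.png',cv2.resize(p[130:310,190:400],None,fx=3.3,fy=3.3,interpolation=cv2.INTER_CUBIC))
todo([.458,-.0825,.014],174.2)
E
```

```text
time: 6.78
tool_pos: [0.455, -0.0817, 0.0705]
orientation: [-90.1, -0.4, 174.3]
ft_force: [-0.5, 0.1, -0.6]
grip_width: 0.0469
t 6.83 pos [ 0.4564 -0.082   0.0729] ori [-90.05  -0.25 174.27] w 0.0467 f [-0.77  0.42 -0.12]
rot tool [0.05 0.07 0.25]
trans mm after rot [-1.6 58.9  0.3] len 59.0
```

View pics/z3.png

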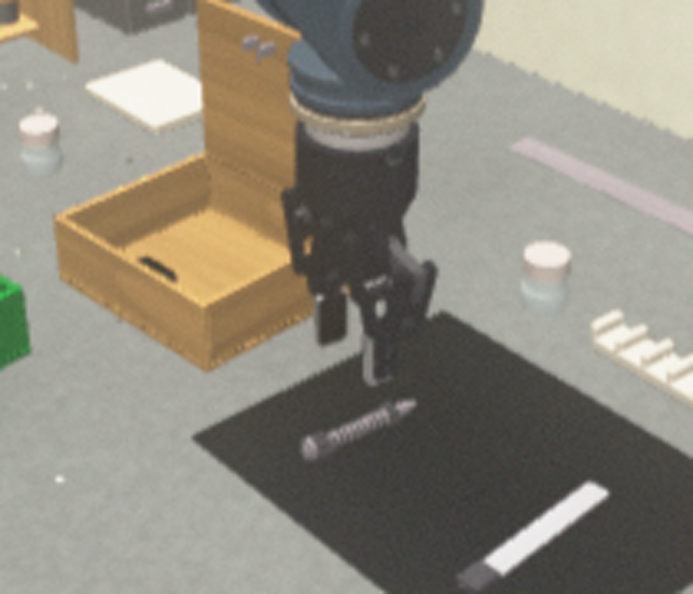

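The lid stands upright. The fingers straddle the vice, with the tips at crop (330,335) and (375,375) and the vice at (360,430). Going down.

```bash
python3 -m creep '[{"delta_rot":[0,0,0],"translation":[0,25,0],"fingers":0.45},{"delta_rot":[0,0,0],"translation":[0,20,0],"fingers":0.45},{"delta_rot":[0,0,0],"translation":[0,10,0],"fingers":0.45},{"delta_rot":[0,0,0],"translation":[0,4,0],"fingers":0.45},{"delta_rot":[0,0,0],"translation":[0,0,0],"fingers":0.45},{"delta_rot":[0,0,0],"translation":[0,0,0],"fingers":0.45}]'
python3 - <<'E'
from h import *
p,d=cap('side'); cv2.imwrite('pics/z4.png',cv2.resize(p[200:300,230:350],None,fx=5,fy=5,interpolation=cv2.INTER_CUBIC))
todo([.458,-.0825,.014],174.2)
E
```

```text
time: 7.33
tool_pos: [0.4583, -0.0825, 0.0165]
orientation: [-90.0, 0.1, 174.2]
ft_force: [-0.2, 0.9, 0.4]
grip_width: 0.047
t 7.38 pos [ 0.4584 -0.0825  0.0166] ori [-8.9980e+01  1.0000e-01  1.7421e+02] w 0.0468 f [ 0.23 -0.02  0.01]
rot tool [-0.02  0.01 -0.1 ]
trans mm after rot [0.4 2.6 0. ] len 2.6
```

View pics/z4.png

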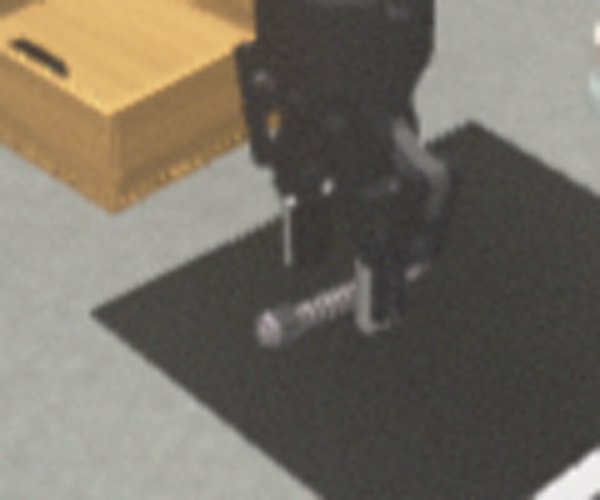

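The jaws are on both sides of the barrel. Going down 2 mm and closing.

```bash
python3 -m creep '[{"delta_rot":[0,0,0],"translation":[0,2,0],"fingers":0.45},{"delta_rot":[0,0,0],"translation":[0,0,0],"fingers":1},{"delta_rot":[0,0,0],"translation":[0,0,0],"fingers":1},{"delta_rot":[0,0,0],"translation":[0,0,0],"fingers":1},{"delta_rot":[0,0,0],"translation":[0,0,0],"fingers":1},{"delta_rot":[0,0,0],"translation":[0,0,0],"fingers":1},{"delta_rot":[0,0,0],"translation":[0,-5,0],"fingers":1},{"delta_rot":[0,0,0],"translation":[0,-15,0],"fingers":1},{"delta_rot":[0,0,0],"translation":[0,-20,0],"fingers":1},{"delta_rot":[0,0,0],"translation":[0,-20,0],"fingers":1}]'
python3 - <<'E'
from h import *
p,d=cap('side'); cv2.imwrite('pics/z5.png',cv2.resize(p[180:300,200:350],None,fx=5,fy=5,interpolation=cv2.INTER_CUBIC))
todo([.458,-.0825,.16],174.2)
E
```

```text
time: 8.22
tool_pos: [0.4572, -0.0822, 0.0741]
orientation: [-90.0, -0.1, 174.2]
ft_force: [-0.6, 0.1, -0.3]
grip_width: 0.0083
t 8.27 pos [ 0.459  -0.0827  0.0774] ori [-89.96   0.22 174.2 ] w 0.0081 f [ 4.58 -0.11  1.98]
rot tool [-0.04  0.   -0.22]
trans mm after rot [  1.  -82.6  -0.1] len 82.6
```

View pics/z5.png

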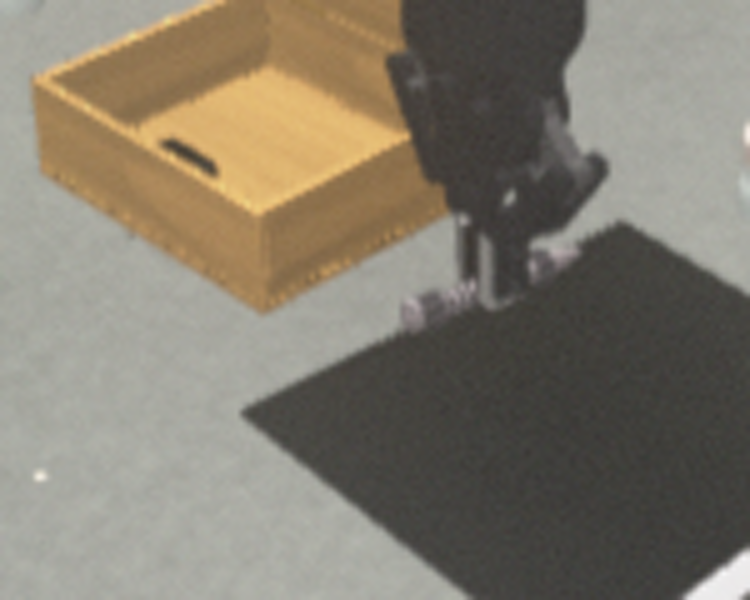

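The vice is firmly gripped, 8 mm wide at the barrel. Next I carry it over the case.

```bash
python3 -m creep '[{"delta_rot":[0,-4.8,0],"translation":[0,-30,0],"fingers":1},{"delta_rot":[0,-4.8,0],"translation":[0,-30,0],"fingers":1},{"delta_rot":[0,0,0],"translation":[0,0,0],"fingers":1}]'
python3 -c "
from h import *
todo([.4955,.1028,.02],-176.2)"
```

```text
time: 8.52
tool_pos: [0.4598, -0.0829, 0.138]
orientation: [-89.9, 0.4, -175.9]
ft_force: [1.4, -0.5, 0.5]
grip_width: 0.0079
t 8.52 pos [ 0.4598 -0.0829  0.138 ] ori [ -89.86    0.39 -175.92] w 0.0079 f [ 1.44 -0.48  0.52]
rot tool [-0.14  0.28 -0.39]
trans mm after rot [ -47.9  118.  -182.9] len 222.9
```

```bash
python3 -m creep '[{"delta_rot":[0,0,0],"translation":[-9.6,0,-36.6],"fingers":1},{"delta_rot":[0,0,0],"translation":[-9.6,0,-36.6],"fingers":1},{"delta_rot":[0,0,0],"translation":[-9.6,0,-36.6],"fingers":1},{"delta_rot":[0,0,0],"translation":[-9.6,0,-36.6],"fingers":1},{"delta_rot":[0,0,0],"translation":[-9.6,0,-36.6],"fingers":1},{"delta_rot":[0,0,0],"translation":[0,0,0],"fingers":1},{"delta_rot":[0,0,0],"translation":[0,20,0],"fingers":1},{"delta_rot":[0,0,0],"translation":[0,20,0],"fingers":1},{"delta_rot":[0,0,0],"translation":[0,0,0],"fingers":1}]'
python3 - <<'E'
from h import *
p,d=cap('side'); cv2.imwrite('pics/z6.png',cv2.resize(p[80:280,180:360],None,fx=3,fy=3,interpolation=cv2.INTER_CUBIC))
p,d=cap('top'); cv2.imwrite('pics/z6t.png',cv2.resize(p[150:280,150:300],None,fx=4,fy=4,interpolation=cv2.INTER_CUBIC))
todo([.4955,.1028,.02],-176.2)
E
```

```text
time: 9.27
tool_pos: [0.4914, 0.1033, 0.0904]
orientation: [-90.0, -0.3, -176.2]
ft_force: [-1.1, -0.5, -0.9]
grip_width: 0.0078
t 9.37 pos [0.493  0.1032 0.0932] ori [-9.0000e+01 -9.0000e-02 -1.7624e+02] w 0.0081 f [-0.7  0.2  0.9]
rot tool [-0.   -0.04  0.09]
trans mm after rot [-2.4 73.2  0.6] len 73.2
```

View pics/z6.png

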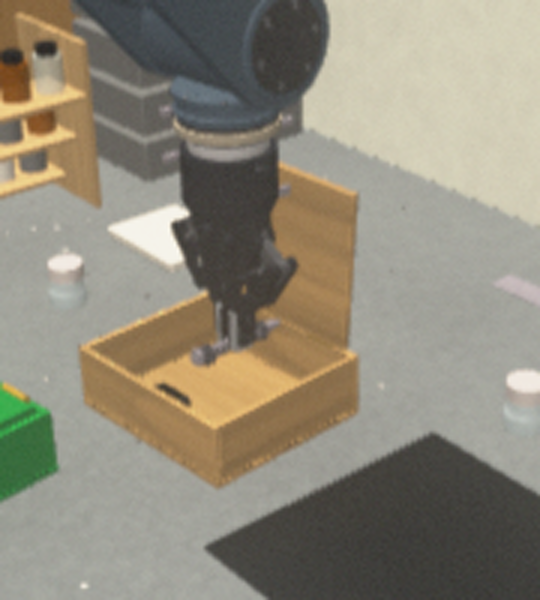

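View pics/z6t.png

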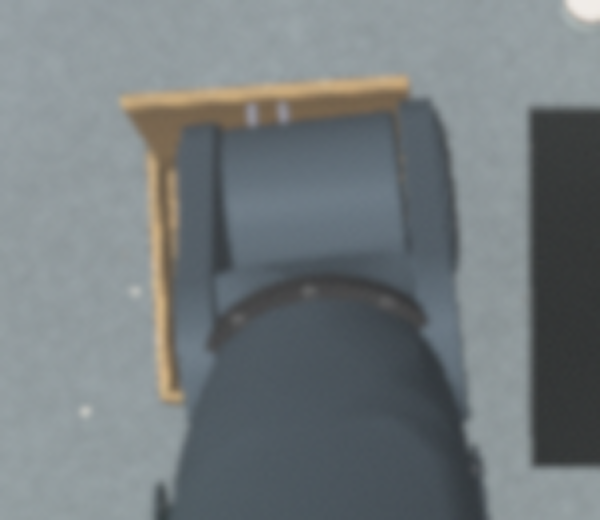

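Side crop: the vice, at (235,345), hangs inside the case outline with the wrist clear of the lid. Lowering.

```bash
python3 -m creep '[{"delta_rot":[0,0,0],"translation":[5,0,0],"fingers":1},{"delta_rot":[0,0,0],"translation":[0,20,0],"fingers":1},{"delta_rot":[0,0,0],"translation":[0,20,0],"fingers":1},{"delta_rot":[0,0,0],"translation":[0,15,0],"fingers":1},{"delta_rot":[0,0,0],"translation":[0,10,0],"fingers":1},{"delta_rot":[0,0,0],"translation":[0,0,0],"fingers":1}]'
python3 - <<'E'
from h import *
p,d=cap('side'); cv2.imwrite('pics/z7.png',cv2.resize(p[80:280,180:360],None,fx=3,fy=3,interpolation=cv2.INTER_CUBIC))
todo([.49,.1028,.02],-176.2)
E
```

```text
time: 9.87
tool_pos: [0.4877, 0.1029, 0.0276]
orientation: [-90.0, -0.1, -176.2]
ft_force: [-0.6, -0.8, -1.0]
grip_width: 0.0083
t 9.92 pos [0.4883 0.103  0.0286] ori [-9.0000e+01 -3.0000e-02 -1.7622e+02] w 0.008 f [0.63 0.73 0.09]
rot tool [-0.   -0.02  0.03]
trans mm after rot [-1.7  8.6  0.3] len 8.7
```

View pics/z7.png

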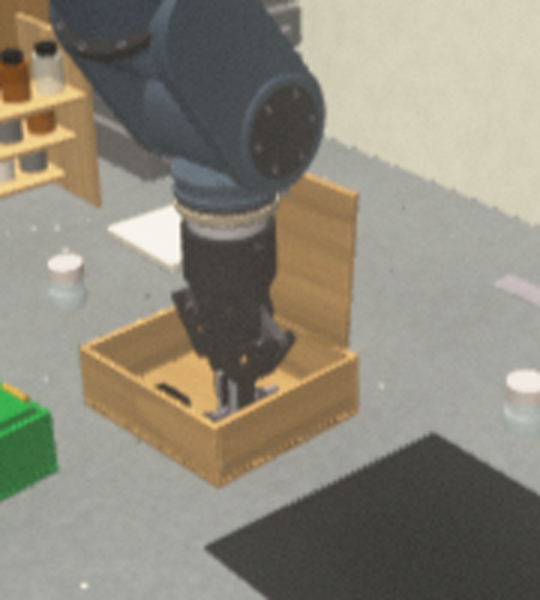

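```bash
python3 -m creep '[{"delta_rot":[0,0,0],"translation":[0,4,0],"fingers":1},{"delta_rot":[0,0,0],"translation":[0,3,0],"fingers":1},{"delta_rot":[0,0,0],"translation":[0,0.5,0],"fingers":1},{"delta_rot":[0,0,0],"translation":[0,0,0],"fingers":1}]'
```

```text
time: 10.25
tool_pos: [0.4885, 0.1031, 0.0212]
orientation: [-90.0, 0.0, -176.2]
ft_force: [0.2, -0.2, -1.1]
grip_width: 0.0083
```

```bash
python3 -m creep '[{"delta_rot":[0,0,0],"translation":[0,1,0],"fingers":1},{"delta_rot":[0,0,0],"translation":[0,0,0],"fingers":1}]'
```

```text
time: 10.42
tool_pos: [0.4885, 0.1031, 0.02]
orientation: [-90.0, 0.0, -176.2]
ft_force: [0.2, 0.1, 0.1]
grip_width: 0.0081
```

```bash
python3 -m creep '[{"delta_rot":[0,0,0],"translation":[0,0,0],"fingers":0.65},{"delta_rot":[0,0,0],"translation":[0,0,0],"fingers":0.65},{"delta_rot":[0,0,0],"translation":[0,0,0],"fingers":0.65},{"delta_rot":[0,0,0],"translation":[0,-15,0],"fingers":0.65},{"delta_rot":[0,0,0],"translation":[0,-30,0],"fingers":0.65},{"delta_rot":[0,0,0],"translation":[0,-40,0],"fingers":0.65},{"delta_rot":[0,0,0],"translation":[0,-40,0],"fingers":1},{"delta_rot":[0,0,0],"translation":[0,-40,0],"fingers":1},{"delta_rot":[0,0,0],"translation":[0,-40,0],"fingers":1},{"delta_rot":[0,0,0],"translation":[0,-30,0],"fingers":1},{"delta_rot":[0,0,0],"translation":[0,0,0],"fingers":1}]'
python3 - <<'E'
from h import *
p,d=cap('side'); cv2.imwrite('pics/z8.png',cv2.resize(p[80:280,180:360],None,fx=3,fy=3,interpolation=cv2.INTER_CUBIC))
for r in finder.spot_point('vice_mid','side')[:3]: print(r['score'],cam2w('side',r['at']))
for r in finder.spot_point('hinge_line','side')[:3]: print(r['score'],cam2w('side',r['at']))
todo([.64,.145,.25],-176.2)
E
```

```text
time: 11.33
tool_pos: [0.4906, 0.1034, 0.2611]
orientation: [-90.0, 0.6, -176.2]
ft_force: [0.3, -0.2, 0.6]
grip_width: -0.0001
0.54 [ 0.26166434 -0.24175498  0.00546021]
0.92 [0.57027338 0.14352407 0.05755059]
0.77 [0.31990302 0.23914752 0.06274181]
t 11.48 pos [0.488  0.1031 0.2543] ori [-9.000e+01 -3.000e-02 -1.762e+02] w 0.0001 f [ 0.49  0.13 -0.95]
rot tool [ 0.   -0.    0.03]
trans mm after rot [-154.4    4.3  -31.8] len 157.7
```

View pics/z8.png

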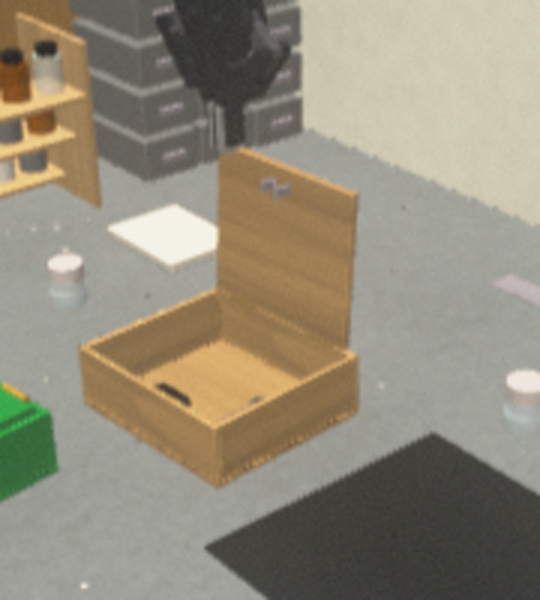

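The vice shows inside the case at crop (255,400), and the lid is upright. Next I close the fingers and go over the top to behind the lid.

```bash
python3 - <<'E'
from h import *
p,d=cap('top'); cv2.imwrite('pics/z9t.png',cv2.resize(p[130:280,150:330],None,fx=4,fy=4,interpolation=cv2.INTER_CUBIC))
todo([.6277,.1496,.262],-176.2)
E
```

```text
t 11.53 pos [0.4878 0.103  0.2537] ori [-8.999e+01 -1.100e-01 -1.762e+02] w -0.0002 f [-0.57 -0.4  -0.57]
rot tool [-0.01 -0.    0.11]
trans mm after rot [-142.7   -8.3  -37.2] len 147.7
```

View pics/z9t.png

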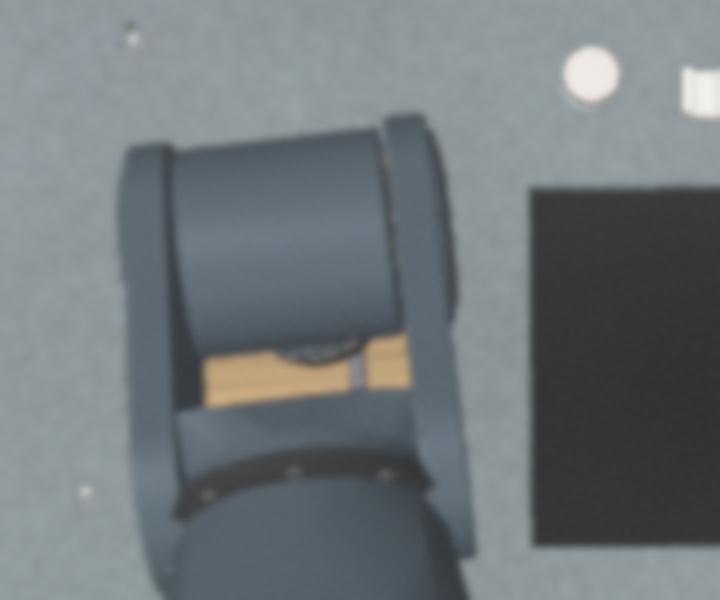

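```bash
python3 -m creep '[{"delta_rot":[0,0,0],"translation":[-15,-8,-7.4],"fingers":1},{"delta_rot":[0,0,0],"translation":[-32,0,-7.4],"fingers":1},{"delta_rot":[0,0,0],"translation":[-32,0,-7.4],"fingers":1},{"delta_rot":[0,0,0],"translation":[-32,0,-7.4],"fingers":1},{"delta_rot":[0,0,0],"translation":[-32,0,-7.4],"fingers":1},{"delta_rot":[0,0,0],"translation":[0,0,0],"fingers":1},{"delta_rot":[0,0,0],"translation":[0,0,0],"fingers":1}]'
python3 - <<'E'
from h import *
p,d=cap('side'); cv2.imwrite('pics/z10.png',cv2.resize(p[40:280,180:400],None,fx=2.5,fy=2.5,interpolation=cv2.INTER_CUBIC))
p,d=cap('top'); cv2.imwrite('pics/z10t.png',cv2.resize(p[130:280,150:330],None,fx=4,fy=4,interpolation=cv2.INTER_CUBIC))
todo([.6277,.1496,.186],-176.2)
E
```

```text
time: 12.12
tool_pos: [0.6287, 0.1496, 0.2599]
orientation: [-90.0, -0.2, -176.2]
ft_force: [-1.0, -0.4, -0.7]
grip_width: -0.0
t 12.22 pos [0.6277 0.1493 0.2614] ori [-8.998e+01 -1.600e-01 -1.762e+02] w 0.0003 f [ 0.14 -0.51 -0.08]
rot tool [-0.02 -0.    0.16]
trans mm after rot [-0.  75.4 -0.3] len 75.4
```

View pics/z10.png

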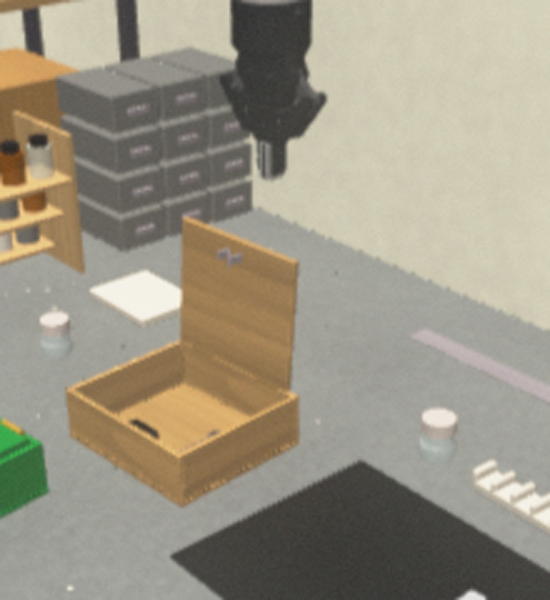

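View pics/z10t.png

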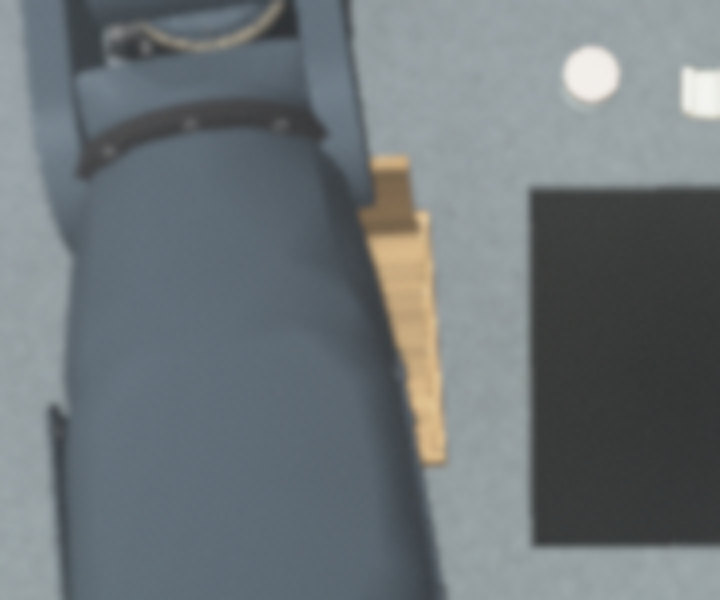

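The fingertips, at crop (270,170), are behind and above the lid, and the wrist is well above it. Lowering behind the lid.

```bash
python3 -m creep '[{"delta_rot":[0,0,0],"translation":[0,20,0],"fingers":1},{"delta_rot":[0,0,0],"translation":[0,25,0],"fingers":1},{"delta_rot":[0,0,0],"translation":[0,20,0],"fingers":1},{"delta_rot":[0,0,0],"translation":[0,10,0],"fingers":1},{"delta_rot":[0,0,0],"translation":[0,0,0],"fingers":1},{"delta_rot":[0,0,0],"translation":[8,0,0],"fingers":1},{"delta_rot":[0,0,0],"translation":[8,0,0],"fingers":1},{"delta_rot":[0,0,0],"translation":[6,0,0],"fingers":1},{"delta_rot":[0,0,0],"translation":[0,0,0],"fingers":1}]'
python3 - <<'E'
from h import *
p,d=cap('side'); cv2.imwrite('pics/z11.png',cv2.resize(p[40:280,180:400],None,fx=2.5,fy=2.5,interpolation=cv2.INTER_CUBIC))
todo([.5848,.1468,.186],-176.2)
E
```

```text
time: 12.97
tool_pos: [0.6057, 0.1481, 0.1892]
orientation: [-90.0, 0.1, -176.2]
ft_force: [-0.4, 0.1, 0.6]
grip_width: 0.0
t 13.02 pos [0.6063 0.1481 0.1891] ori [-9.0010e+01  8.0000e-02 -1.7619e+02] w 0.0001 f [0.57 0.45 0.5 ]
rot tool [ 0.01  0.01 -0.08]
trans mm after rot [21.6  3.1 -0.1] len 21.8
```

View pics/z11.png

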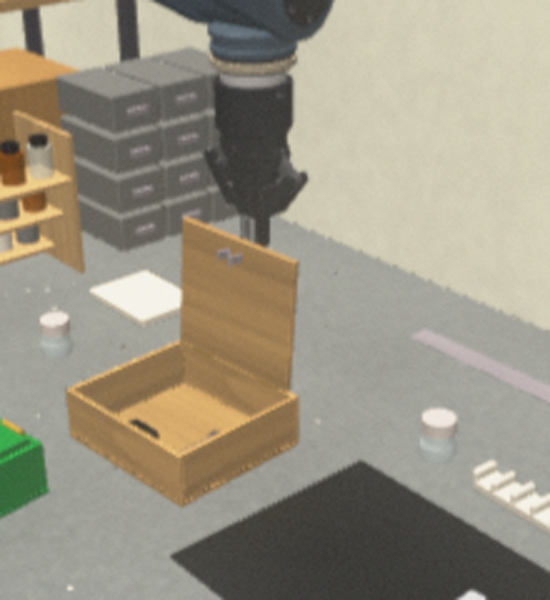

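```bash
python3 -m creep '[{"delta_rot":[0,0,0],"translation":[6,0,0],"fingers":1},{"delta_rot":[0,0,0],"translation":[6,1,0],"fingers":1},{"delta_rot":[0,0,0],"translation":[5,1,0],"fingers":1},{"delta_rot":[0,0,0],"translation":[5,1,0],"fingers":1}]'
```

```text
time: 13.35
tool_pos: [0.5847, 0.1466, 0.1853]
orientation: [-90.0, 0.1, -176.2]
ft_force: [2.9, -0.3, 2.9]
grip_width: 0.0001
```

```bash
python3 -m creep '[{"delta_rot":[0,0,0],"translation":[7,0.3,0],"fingers":1},{"delta_rot":[0,0,0],"translation":[7,0.4,0],"fingers":1},{"delta_rot":[0,0,0],"translation":[6.6,0.5,0],"fingers":1},{"delta_rot":[0,0,0],"translation":[6.7,1.3,0],"fingers":1},{"delta_rot":[0,0,0],"translation":[6.7,1.5,0],"fingers":1},{"delta_rot":[0,0,0],"translation":[6.6,1.8,0],"fingers":1}]'
```

```text
time: 13.85
tool_pos: [0.5436, 0.1438, 0.1791]
orientation: [-90.0, 0.0, -176.2]
ft_force: [4.5, 0.1, 2.9]
grip_width: -0.0002
```

```bash
python3 -m creep '[{"delta_rot":[0,0,0],"translation":[6.3,2.5,0],"fingers":1},{"delta_rot":[0,0,0],"translation":[6.3,2.7,0],"fingers":1},{"delta_rot":[0,0,0],"translation":[6.3,2.9,0],"fingers":1},{"delta_rot":[0,0,0],"translation":[5.8,3.6,0],"fingers":1},{"delta_rot":[0,0,0],"translation":[5.8,3.7,0],"fingers":1},{"delta_rot":[0,0,0],"translation":[5.7,3.9,0],"fingers":1}]'
python3 - <<'E'
from h import *
p,d=cap('side'); cv2.imwrite('pics/z12.png',cv2.resize(p[40:280,180:400],None,fx=2.5,fy=2.5,interpolation=cv2.INTER_CUBIC))
E
```

```text
time: 14.35
tool_pos: [0.5075, 0.1414, 0.1595]
orientation: [-90.0, -0.0, -176.2]
ft_force: [3.8, -0.9, 2.1]
grip_width: -0.0002
```

View pics/z12.png

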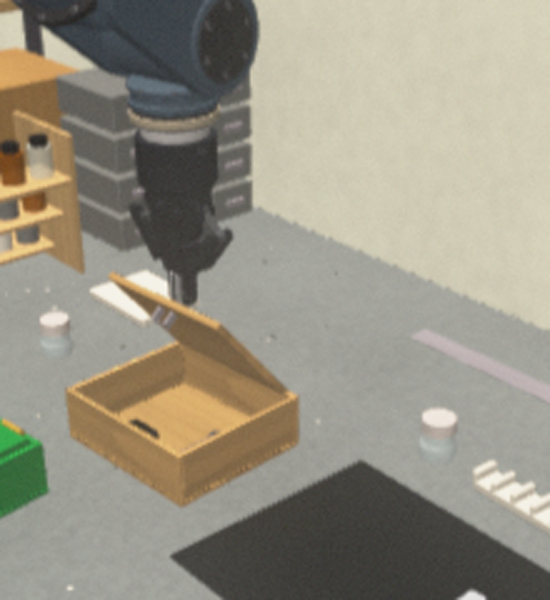

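The lid is about half closed with the fingertips on its outer face at crop (183,300), and the force is about 4 N. Continuing along the arc.

```bash
python3 -m creep '[{"delta_rot":[0,0,0],"translation":[5,4.5,0],"fingers":1},{"delta_rot":[0,0,0],"translation":[5,4.7,0],"fingers":1},{"delta_rot":[0,0,0],"translation":[5,4.8,0],"fingers":1},{"delta_rot":[0,0,0],"translation":[4.2,5.4,0],"fingers":1},{"delta_rot":[0,0,0],"translation":[4.2,5.5,0],"fingers":1},{"delta_rot":[0,0,0],"translation":[4,5.6,0],"fingers":1}]'
```

```text
time: 14.9
tool_pos: [0.4803, 0.1397, 0.129]
orientation: [-90.0, -0.0, -176.2]
ft_force: [3.9, -0.5, 4.1]
grip_width: 0.0001
```

```bash
python3 -m creep '[{"delta_rot":[0,0,0],"translation":[3.1,6.1,0],"fingers":1},{"delta_rot":[0,0,0],"translation":[3.1,6.1,0],"fingers":1},{"delta_rot":[0,0,0],"translation":[3.1,6.2,0],"fingers":1},{"delta_rot":[0,0,0],"translation":[2.2,6.5,0],"fingers":1},{"delta_rot":[0,0,0],"translation":[2,6.5,0],"fingers":1},{"delta_rot":[0,0,0],"translation":[1.8,6,0],"fingers":1}]'
python3 -c "
from h import *
todo([.463,.1387,.074],-176.2)"
```

```text
time: 15.4
tool_pos: [0.4652, 0.1387, 0.0915]
orientation: [-90.0, 0.0, -176.2]
ft_force: [2.8, -0.5, 6.1]
grip_width: 0.0001
t 15.4 pos [0.4652 0.1387 0.0915] ori [ -90.     0.  -176.2] w 0.0001 f [ 2.81 -0.48  6.12]
rot tool [ 0. -0. -0.]
trans mm after rot [ 2.2 17.5 -0.2] len 17.6
```

```bash
python3 -m creep '[{"delta_rot":[0,0,0],"translation":[0.8,4,0],"fingers":1},{"delta_rot":[0,0,0],"translation":[0.7,4,0],"fingers":1},{"delta_rot":[0,0,0],"translation":[0.4,4,0],"fingers":1},{"delta_rot":[0,0,0],"translation":[0.3,3,0],"fingers":1},{"delta_rot":[0,0,0],"translation":[0,2,0],"fingers":1},{"delta_rot":[0,0,0],"translation":[0,1,0],"fingers":1},{"delta_rot":[0,0,0],"translation":[0,1,0],"fingers":1}]'
```

```text
time: 15.98
tool_pos: [0.463, 0.1385, 0.0727]
orientation: [-90.0, -0.0, -176.2]
ft_force: [1.3, -0.7, 5.0]
grip_width: 0.0002
```

```bash
python3 -m creep '[{"delta_rot":[0,0,0],"translation":[0,1,0],"fingers":1},{"delta_rot":[0,0,0],"translation":[0,1,0],"fingers":1},{"delta_rot":[0,0,0],"translation":[0,0.7,0],"fingers":1},{"delta_rot":[0,0,0],"translation":[0,0.3,0],"fingers":1}]' | grep -E "pos|force"
```

```text
tool_pos: [0.4629, 0.1385, 0.0698]
ft_force: [0.0, -0.5, 5.3]
```

```bash
python3 -m creep '[{"delta_rot":[0,0,0],"translation":[0,0.5,0],"fingers":1}]' | grep -E "pos|force"
```

```text
tool_pos: [0.4629, 0.1385, 0.0693]
ft_force: [0.4, -0.5, 5.2]
```

```bash
python3 -m creep '[{"delta_rot":[0,0,0],"translation":[0,0.5,0],"fingers":1}]' | grep -E "pos|force"
```

```text
tool_pos: [0.4629, 0.1385, 0.0688]
ft_force: [0.7, -0.8, 6.3]
```

```bash
python3 -m creep '[{"delta_rot":[0,0,0],"translation":[0,0.5,0],"fingers":1}]' | grep -E "pos|force"
```

```text
tool_pos: [0.4629, 0.1385, 0.0684]
ft_force: [-0.1, -1.3, 5.2]
```

```bash
python3 -m creep '[{"delta_rot":[0,0,0],"translation":[0,0.5,0],"fingers":1}]' | grep -E "pos|force"
```

```text
tool_pos: [0.4629, 0.1385, 0.0678]
ft_force: [-0.0, -1.4, 6.2]
```

```bash
python3 -m creep '[{"delta_rot":[0,0,0],"translation":[0,0.5,0],"fingers":1}]' | grep -E "pos|force"
```

```text
tool_pos: [0.4629, 0.1385, 0.0674]
ft_force: [1.0, -1.6, 5.6]
```

```bash
python3 -m creep '[{"delta_rot":[0,0,0],"translation":[0,0.5,0],"fingers":1}]' | grep -E "pos|force"
```

```text
tool_pos: [0.4629, 0.1385, 0.0668]
ft_force: [1.1, 0.4, 5.7]
```

```bash
python3 -m creep '[{"delta_rot":[0,0,0],"translation":[0,0.5,0],"fingers":1}]' | grep -E "pos|force"
```

```text
tool_pos: [0.4629, 0.1385, 0.0664]
ft_force: [-0.1, -0.8, 5.4]
```

```bash
python3 -m creep '[{"delta_rot":[0,0,0],"translation":[0,0.5,0],"fingers":1}]' | grep -E "pos|force"
```

```text
tool_pos: [0.4629, 0.1385, 0.0659]
ft_force: [0.3, -1.2, 8.4]
```

```bash
python3 -m creep '[{"delta_rot":[0,0,0],"translation":[0,0.2,0],"fingers":1}]' | grep -E "pos|force"
```

```text
tool_pos: [0.4629, 0.1385, 0.0657]
ft_force: [-0.9, -1.4, 8.9]
```

```bash
python3 -m creep '[{"delta_rot":[0,0,0],"translation":[0,0.3,0],"fingers":1}]' | grep -E "pos|force"
```

```text
tool_pos: [0.4629, 0.1385, 0.0656]
ft_force: [-1.0, -2.6, 10.6]
```

```bash
python3 -m creep '[{"delta_rot":[0,0,0],"translation":[0,0.2,0],"fingers":1}]' | grep -E "pos|force"
```

```text
tool_pos: [0.463, 0.1385, 0.0655]
ft_force: [-1.5, -1.7, 12.3]
```

```bash
python3 -m creep '[{"delta_rot":[0,0,0],"translation":[0,0.1,0],"fingers":1}]' | grep -E "pos|force"
```

```text
tool_pos: [0.463, 0.1385, 0.0654]
ft_force: [-2.2, -1.3, 12.6]
```

Bottomed at 12–13 N. Next I let up slowly, to about 10 mm above latched level, to see whether the lid holds.

```bash
python3 -m creep '[{"delta_rot":[0,0,0],"translation":[0,-3,0],"fingers":1},{"delta_rot":[0,0,0],"translation":[0,-4,0],"fingers":1},{"delta_rot":[0,0,0],"translation":[0,-5,0],"fingers":1},{"delta_rot":[0,0,0],"translation":[0,-5,0],"fingers":1},{"delta_rot":[0,0,0],"translation":[0,0,0],"fingers":1},{"delta_rot":[0,0,0],"translation":[0,0,0],"fingers":1}]'
python3 - <<'E'
from h import *
p,d=cap('side'); cv2.imwrite('pics/z13.png',cv2.resize(p[120:280,180:360],None,fx=4,fy=4,interpolation=cv2.INTER_CUBIC))
E
```

```text
time: 17.82
tool_pos: [0.4631, 0.1385, 0.0822]
orientation: [-90.0, -0.0, -176.2]
ft_force: [-0.4, 0.4, -0.6]
grip_width: -0.0003
```

View pics/z13.png

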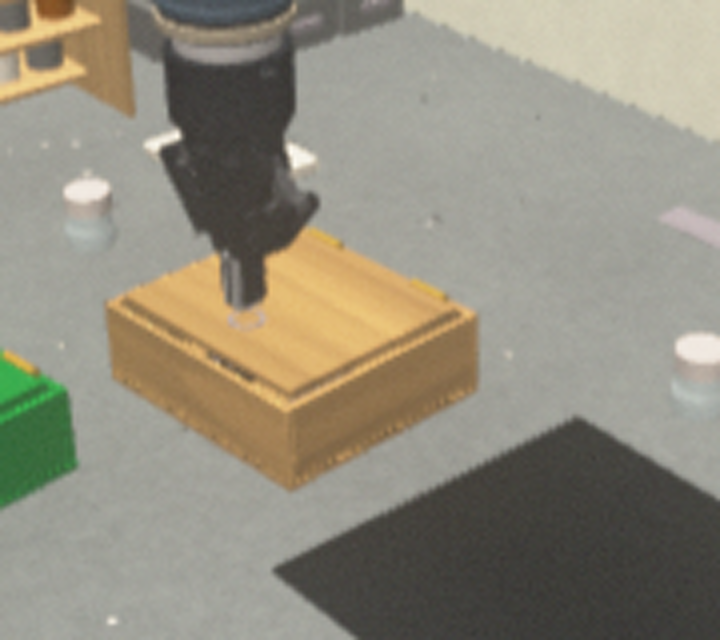

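The force is zero with the tips about 10 mm up, so the lid is latched level. I'll retreat and wait to confirm it stays shut.

```bash
python3 -m creep '[{"delta_rot":[0,0,0],"translation":[0,-20,0],"fingers":1},{"delta_rot":[0,0,0],"translation":[0,-40,0],"fingers":1},{"delta_rot":[0,0,0],"translation":[0,-40,0],"fingers":1},{"delta_rot":[0,0,0],"translation":[0,-40,0],"fingers":1},{"delta_rot":[0,0,0],"translation":[0,-30,0],"fingers":1},{"delta_rot":[0,0,0],"translation":[0,0,0],"fingers":1},{"delta_rot":[0,0,0],"translation":[0,0,35],"fingers":1},{"delta_rot":[0,0,0],"translation":[0,0,35],"fingers":1},{"delta_rot":[0,0,0],"translation":[0,0,35],"fingers":1},{"delta_rot":[0,0,0],"translation":[0,0,35],"fingers":1},{"delta_rot":[0,0,0],"translation":[0,0,20],"fingers":1},{"delta_rot":[0,0,0],"translation":[0,0,0],"fingers":1}]'
python3 -m creep '[{"delta_rot":[0,0,0],"translation":[0,0,0],"fingers":1},{"delta_rot":[0,0,0],"translation":[0,0,0],"fingers":1},{"delta_rot":[0,0,0],"translation":[0,0,0],"fingers":1},{"delta_rot":[0,0,0],"translation":[0,0,0],"fingers":1},{"delta_rot":[0,0,0],"translation":[0,0,0],"fingers":1},{"delta_rot":[0,0,0],"translation":[0,0,0],"fingers":1},{"delta_rot":[0,0,0],"translation":[0,0,0],"fingers":1},{"delta_rot":[0,0,0],"translation":[0,0,0],"fingers":1}]'
python3 - <<'E'
from h import *
p,d=cap('side'); cv2.imwrite('pics/z14.png',p)
for r in finder.spot_point('press_spot','side')[:3]: print(r['score'],cam2w('side',r['at']))
for r in finder.spot_point('flat_file','side')[:3]: print(r['score'],cam2w('side',r['at']))
E
```

```text
time: 18.87
tool_pos: [0.4738, -0.0241, 0.2513]
orientation: [-90.0, -0.1, -176.4]
ft_force: [0.3, 1.0, 0.1]
grip_width: -0.0001
time: 19.53
tool_pos: [0.4739, -0.0209, 0.2521]
orientation: [-90.0, 0.0, -176.2]
ft_force: [-0.0, -0.8, 0.0]
grip_width: -0.0001
0.95 [0.46583471 0.14163423 0.06358491]
0.83 [0.22214412 0.22497706 0.06645735]
0.71 [6.60440464e-01 4.43871574e-01 2.12984366e-04]
0.7 [ 0.46828431 -0.23021549  0.00709958]
```

View pics/z14.png

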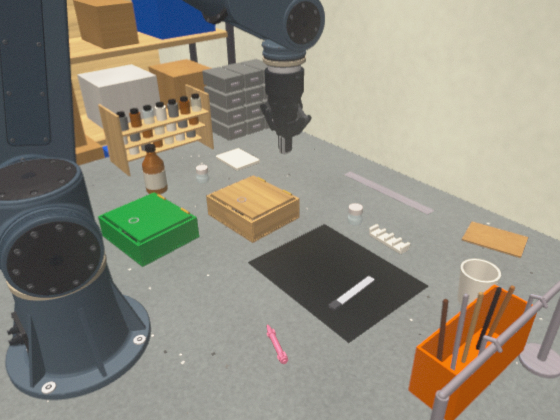

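The plywood case at (253,207) is shut and level. The vice is gone from the mat, the other things sit where they were, and the arm is clear.

```bash
python3 -c "
from plant import sign_off; print(sign_off())"
```

```text
the job is handed in; nothing more can be done
None
```

The pin vice is in the plywood case and the lid is latched shut. I handed the job in at about 20 s of the 72 s allowed.

1. **Release:** I pressed the ring until it bottomed. The highest force I read was about 14 N, and the lid sprang upright.
2. **Vice:** I gripped the steel pin vice across its barrel and laid it inside the open case.
3. **Close:** I swung the lid shut from behind at about 4–7 N and pressed it until it bottomed again, reading about 13 N.

**Last checks:**
- The force was zero with the tips about 10 mm above the lid.
- Nearly 2 s after I let go, the lid was still level, with the press spot found at 63.6 mm against the nominal 64 mm.
- In the side picture the other things looked to be in their original places, and the arm touched nothing.

**Limits of these checks:**
- Forces were read only at the end of each call, so I can't rule out brief peaks between readings.
- The networks never confirmed the vice inside the case. I saw it there only partly, in the side and top pictures, before closing the lid.

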